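# Slide the shelf board home in the nailing jig and turn the keeper over it

### The arm

A 7-joint arm with a two-finger parallel gripper is mounted at the origin on the work surface. World frame = base frame: x ahead of the robot, y to its left, z up, the work surface at z = 0. Lengths are in m, angles in rad, forces in N, time in s.
With the tool pointing down it reaches from about 0.375 to 0.925 m from the base axis. Payload 3.1 kg.
Tool frame: the origin (TCP) lies between the finger pads; the fingertips stand 19 mm ahead of it and the grasp point (between the pads) is the TCP; z points along the fingers, y is the direction in which the jaws open and shut (so a half turn about z gives the same grasp; the last joint's range is limited). The gripper opens to 85 mm and grips with 20 to 120 N. Pads are 22 mm wide; open, the fingers measure 114 mm over their backs; the gripper's body (76 mm by 85 mm) begins 54 mm behind the grasp point. The pads swing forward as they close: fully open they stand 13 mm farther back than shut.
Start: joints at [-1.322, 0.383, 0.044, 1.598, -0.018, 1.161, -0.05], TCP at [0.221, 0.611, 0.25] pointing down, gripper open.
Joint ranges: [-2.61, 2.61], [-0.41, 2.15], [-1.48, 1.57], [0, 2.5], [-1.57, 4.71], [0.05, 1.97], [-2.85, 2.85]. Speed limits (rad/s): [2.79, 2.79, 3.14, 3.14, 3.14, 3.14, 3.14].

### API

Orientations are given as a unit quaternion [x, y, z, w].
In Python, from bench import move_ptp, movel, move_j, move_gripper, pause, inverse_kinematics, read_camera, camera_params, MotionError, sign_off, look_for, tip_of, read_time_s, read_qpos, read_joint_vel, read_effort, read_eef_pos, read_tcp_rot, read_ft_force, read_ft_torque, read_finger_gap gives the robot as it stands. Calls block until the motion is done:
- move_ptp(position, orientation): joint-space move of the TCP to a pose.
- movel(position, orientation=None, speed=0.15): straight line of the TCP; orientation=None keeps the orientation; speed is the mean speed in m/s.
- move_j(angles): joint-space move.
- move_gripper(opening, effort=None): finger opening in m; effort is the grip in N (None keeps the last); returns when the fingers have stopped.
- pause(seconds).
- inverse_kinematics(position, orientation): joint angles nearest the present ones, or None.
- read_camera(name): name is "scene" or "top" or "wrist"; returns the picture (384x512x3 uint8, red, green, blue); there is no depth.
- camera_params(name): a dict with "K" (3x3 intrinsics, pixels), "camera_from_world" (4x4, takes a point from world to camera coordinates). Camera axes: x right, y down, z forward; pixel columns grow to the right and rows downward; lengths in m; the calibration is good to about 2 mm. A picture is of the moment at which its call begins: read the wrist's pose just before it. camera_params takes no time and is no camera call; for the wrist camera it gives the pose at the moment of the call.
A pose or a line that the arm cannot do raises MotionError and nothing moves.
- sign_off(): hands the job in, once; it reports no verdict.
Trained networks look in the newest picture that a camera, given by its name, has taken for a name from the list of things; names that differ only in an ending like _2 or _b are one class to them, and where a whole thing is asked for, a point or a joint stands for the part that bears it (a point fixed in the world has none). Each returns a list of dicts, best first, with "confidence" (0 to 1); they miss things now and then, are a little off and sometimes report something else, mostly with a low value. They report only what shows in the picture. A call takes as long as a camera call. They do not tell look-alikes from the thing itself.
- look_for(camera, name): "at" ([column, row] in pixels, amid what is visible of it).
- tip_of(camera, name): "at" ([column, row] in pixels: a listed point, or the origin of a listed thing).
Readings, each from a call of its own:
- read_time_s(): time.
- read_qpos(): joint angles.
- read_joint_vel(): joint speeds.
- read_effort(): joint torques, N m.
- read_eef_pos(): TCP position.
- read_tcp_rot(): TCP orientation.
- read_ft_force(): force on the tool from outside, world axes, zero at the start.
- read_ft_torque(): the same for the moment, N m.
- read_finger_gap(): finger opening in m.
Only numpy, scipy, OpenCV 4.12 (cv2) and the standard library are available. Lean on these libraries where they do the work, as an engineer would, in place of code of your own. Each camera call takes 0.05 s, during which the arm holds its last target. There are 200 camera calls.

### The job

Load the nailing jig: with a fingertip, push the dark shelf board along the jig's two rails until it drops flat into the notch cut in them, and only then push the wooden turn-button round until it lies square across the board. Push gently, do not grip or lift anything, leave the other things on the bench where they are, and end clear of everything.

Things in the scene. Friction and masses are not known exactly. Their poses are not given: they have to be found in the camera images.
- jig: Wooden nailing jig fixed on the bench, at some yaw, 182 (x) x 360 (y) mm. Origin: bench top (z = 0), on its centre line. Jig coordinates below are in this frame, mm. Base panel 8 thick, y = -195 to 165. Two rails along y: ledges at |x| = 47 to 67, top z = 36 (notch: 28); outside them guide walls |x| = 67 to 91, top z = 43. Between the ledges it is open down to the base panel.
- open_end (a point): Jig (0, -195, 36): middle of the open -y end of the rails, at ledge height. The board slides from here towards jig +y. Nothing closes this end, so a fingertip can go in between the ledges behind the board, lower than its underside, and follow it along.
- notch (a point): Centre of the notch in both rails: jig (0, 79, 28), where the seated board's origin belongs. The notch runs from y = 20 to 138, so 118 long for the 110 board, and 8 deep; its far step stops the board. Seated, the board lies flat, underside at z = 28, top at 43, level with the guide walls, centre within 4 mm of y = 79.
- board: Loose plywood shelf board, dark top, 130 (x) x 110 (y) x 15 mm, 0.14 to 0.28 kg. Origin: centre of its underside, axes parallel to the jig's. Starts flat on the ledges, underside z = 36 mm, centre at jig y = -130 to -60, 2 mm play to each guide wall. Slides with 1 to 2 N when its -y edge is pushed. At the notch its leading end dips first; its trailing end drops last.
- keeper (a joint): Angle of the wooden turn-button on the +x guide wall, rad. 0: points along jig +y but 0.35 outwards (towards +x); 0.35: along the rail; grows anticlockwise seen from above; 1.92: along jig -x, square over the board, at its stop. Starts at 0 to 0.35, stays where left; about 0.06 N m turns it. A board not fully down blocks it.
- keeper_tip (a point): Middle of the end face of the turn-button's free end, 72 mm from the pivot. The bar is 18 mm wide, 22 thick, underside at z = 46, top at 68, so 3 mm above a seated board. Push its outer (+x) side with a fingertip kept above z = 43 (guide wall and board top).
- keeper_pivot (a point): Pivot of the turn-button at its underside: jig (79, 90, 46) mm, fixed to the jig.
- glue: Bystander: glue bottle, radius 30, 170 mm tall, standing beyond the jig's +x side; origin under its centre.
- tin: Bystander: open nail tin, radius 34, 50 mm tall, beyond the jig's +x side; origin under its centre.
- offcut: Bystander: wood block 45 x 70 x 30 mm lying beside the jig's open end; origin under its centre.
- tape: Bystander: tape measure 70 x 70 x 34 mm lying just past the jig's closed (+y) end; origin under its centre.
- square: Bystander: try square lying flat left of the jig, stock 30 x 110 x 18 mm with origin under its centre, steel blade reaching 185 mm along its +x.
- driver: Bystander: screwdriver lying flat right of the jig; origin under its middle, tip to its +x.
Mind the look-alikes: they are no part of the job. What is meant by the board is not blue or pink, and is the larger of those in its own colour.

How it is judged:
By the outcome, as a careful person would: the job done as asked, in the order asked, and still so for the second after the job is handed in, with the robot touching nothing.
It also fails if it takes over 54 s, if anything falls off the work surface, if the arm or the gripper's body presses on something with over 40 N, if the wrist force passes 120 N, or if a joint passes its speed limit or range.

## Working session

There is one attempt and no reset: what is moved stays moved. The work goes in short steps, each a Python script; the robot and the scene stay as the last script left them, time stands still between calls to the robot, and variables do not carry over. Pictures are saved under pics/ and viewed, about 8 in all and at most 12, crops included, and the job is handed in when it is done.

```bash
ls; mkdir -p pics; python3 - <<'E'
from bench import *
import cv2,numpy as np
ims=[]
for c in ["scene","top"]:
    im=read_camera(c); cv2.imwrite(f"pics/{c}0.png",cv2.resize(im[:,:,::-1],(800,600),interpolation=cv2.INTER_CUBIC))
    for n in ["jig","board","keeper","glue","tin","offcut","tape","square","driver"]:
        print(c,n,"look",[(np.round(d["at"]).tolist(),round(d["confidence"],2)) for d in look_for(c,n)[:4]])
    for n in ["jig","board","open_end","notch","keeper_tip","keeper_pivot","glue","tin"]:
        print(c,n,"tip",[(np.round(d["at"],1).tolist(),round(d["confidence"],2)) for d in tip_of(c,n)[:4]])
    p=camera_params(c); print(np.round(p["K"],1).tolist(),np.round(p["camera_from_world"],3).tolist())
print(read_time_s(),read_tcp_rot(),read_eef_pos(),read_finger_gap())
E
```

```text
pics
scene jig look [([276.0, 220.0], 0.59), ([231.0, 198.0], 0.29)]
scene board look [([215.0, 167.0], 0.86), ([168.0, 183.0], 0.66), ([231.0, 200.0], 0.61), ([184.0, 154.0], 0.55)]
scene keeper look [([274.0, 215.0], 0.74), ([292.0, 233.0], 0.59)]
scene glue look [([203.0, 224.0], 0.59)]
scene tin look [([248.0, 248.0], 0.72)]
scene offcut look [([175.0, 215.0], 0.76)]
scene tape look [([336.0, 240.0], 0.72), ([176.0, 212.0], 0.65), ([275.0, 214.0], 0.39)]
scene square look [([398.0, 228.0], 0.56)]
scene driver look [([111.0, 208.0], 0.61)]
scene jig tip [([264.8, 219.0], 0.73)]
scene board tip [([172.0, 184.6], 0.87), ([213.8, 170.2], 0.65), ([227.8, 198.8], 0.63), ([186.3, 153.3], 0.63)]
scene open_end tip [([207.7, 197.1], 0.85)]
scene notch tip [([288.5, 215.0], 0.61)]
scene keeper_tip tip [([304.4, 232.5], 0.77)]
scene keeper_pivot tip [([285.5, 226.9], 0.63)]
scene glue tip [([204.2, 248.3], 0.93)]
scene tin tip [([247.7, 253.7], 0.78)]
[[379.1, 0.0, 260.3], [0.0, 379.1, 192.5], [0.0, 0.0, 1.0]] [[-0.057, 0.998, 0.019, 0.052], [0.623, 0.05, -0.78, -0.242], [-0.78, -0.033, -0.
[... 578 characters left out ...]
oard tip [([366.0, 229.0], 0.69), ([286.9, 192.5], 0.6), ([316.7, 259.3], 0.56), ([123.1, 191.5], 0.52)]
top open_end tip [([315.3, 199.1], 0.91), ([396.4, 163.8], 0.62)]
top notch tip [([231.5, 175.8], 0.7)]
top keeper_tip tip [([212.9, 137.9], 0.57)]
top keeper_pivot tip [([231.8, 151.5], 0.58), ([211.1, 140.6], 0.42)]
top glue tip [([302.2, 137.9], 0.66)]
top tin tip [([262.2, 136.3], 0.88)]
[[459.6, 0.0, 256.5], [0.0, 459.6, 193.5], [0.0, 0.0, 1.0]] [[-0.008, -1.0, -0.002, -0.018], [-0.978, 0.008, -0.207, 0.477], [0.207, 0.001, -0.978, 1.349], [0.0, 0.0, 0.0, 1.0]]
1.8 [ 1.72490406e-01  9.85011198e-01  1.54423268e-06 -2.55734806e-05] [0.22090039 0.61132559 0.25026721] 0.08537679140831932
```

View pics/top0.png

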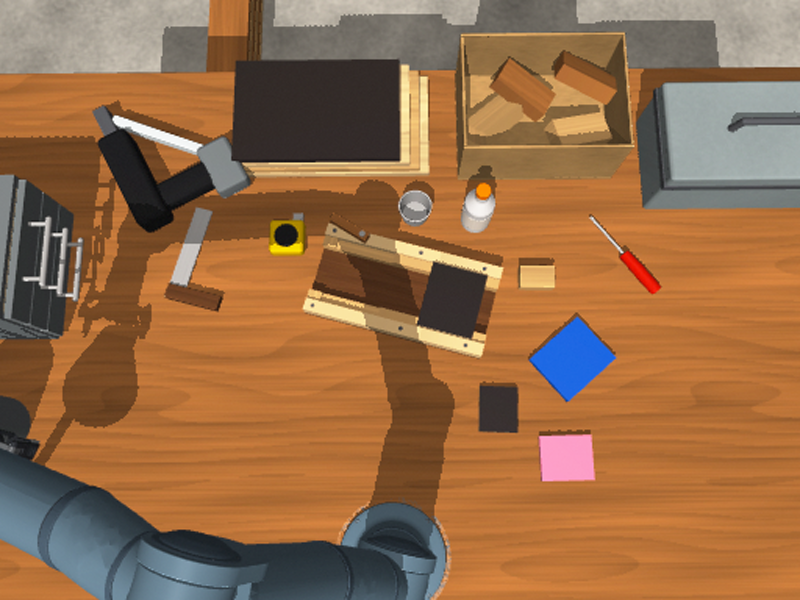

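View pics/scene0.png

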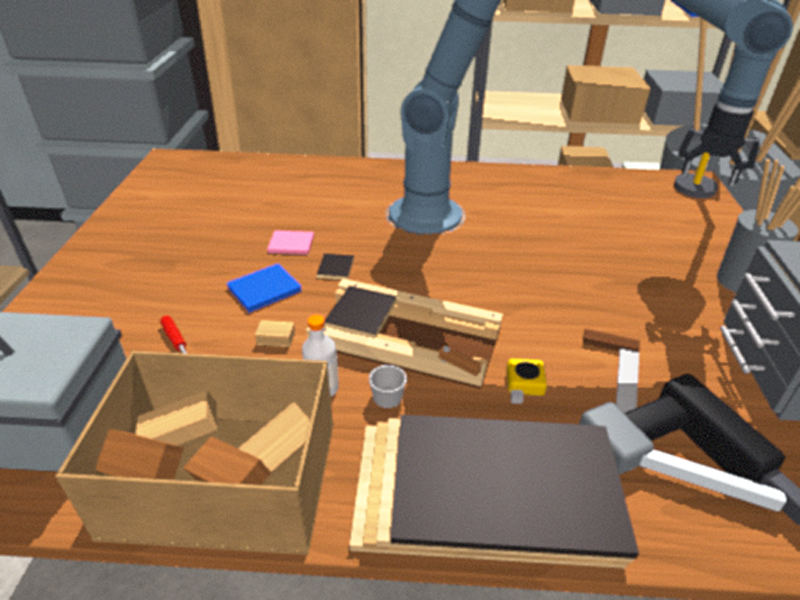

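The top view shows the jig centred near (403,292) in the 800x600 picture, with its open end on the right and +x away from the robot. The board is on the rails at about (452,298), and the keeper is on the far wall at about (350,230). The small dark look-alike at (498,408) is off the jig. Next I'll fit the jig pose.

```bash
cat > h.py <<'E'
from bench import *
import cv2,numpy as np,json
from scipy.optimize import least_squares
from scipy.spatial.transform import Rotation as R
def proj(p,X):
    X=np.atleast_2d(X); c=X@p["camera_from_world"][:3,:3].T+p["camera_from_world"][:3,3]
    u=c@np.array(p["K"]).T; return u[:,:2]/u[:,2:]
def ray(p,uv,z):
    M=np.array(p["camera_from_world"]);Rm=M[:3,:3];o=-Rm.T@M[:3,3]
    d=Rm.T@np.linalg.inv(p["K"])@[uv[0],uv[1],1]; return o+d*(z-o[2])/d[2]
def j2w(q,P):  # q = x,y,yaw ; P in mm
    P=np.atleast_2d(P)/1000.; c,s=np.cos(q[2]),np.sin(q[2])
    return np.c_[q[0]+c*P[:,0]-s*P[:,1], q[1]+s*P[:,0]+c*P[:,1], P[:,2]]
def w2j(q,W):
    W=np.atleast_2d(W); c,s=np.cos(q[2]),np.sin(q[2]); d=W[:,:2]-q[:2]
    return np.c_[c*d[:,0]+s*d[:,1],-s*d[:,0]+c*d[:,1],W[:,2]]*1000
def box(x0,x1,y0,y1,z): return np.array([[x0,y0,z],[x1,y0,z],[x1,y1,z],[x0,y1,z]],float)
WALLS=[box(67,91,-195,165,43),box(-91,-67,-195,165,43)]
def overlay(c,im,q,yb,th,f,name,crop):
    p=camera_params(c); o=cv2.resize(im[:,:,::-1],None,fx=f,fy=f,interpolation=cv2.INTER_CUBIC)
    phi=np.pi/2-.35+th; d=np.array([np.cos(phi),np.sin(phi)]);n=np.array([-d[1],d[0]]);P=np.array([79,90.])
    k=np.array([[*(P+a*d+b*n),68] for a,b in[(0,9),(72,9),(72,-9),(0,-9)]])
    for b,col in [(w,(0,255,0)) for w in WALLS]+[(box(-65,65,yb-55,yb+55,51),(0,0,255)),(k,(255,0,0))]:
        u=(proj(p,j2w(q,b))+.5)*f-.5
        cv2.polylines(o,[np.round(u).astype(int)],True,col,1)
    x0,y0,w,h=[int(v*f) for v in crop]; cv2.imwrite(name,o[y0:y0+h,x0:x0+w])
E
python3 - <<'E'
from h import *
obs={"top":[((252.5,185.2),(0,0,0)),((315.3,199.1),(0,-195,36)),((231.5,175.8),(0,79,28)),((231.8,151.5),(79,90,46))],
"scene":[((264.8,219),(0,0,0)),((207.7,197.1),(0,-195,36)),((288.5,215),(0,79,28)),((285.5,226.9),(79,90,46))]}
P={c:camera_params(c) for c in obs}
q0=least_squares(lambda q:np.concatenate([(proj(P[c],j2w(q,x))-np.array(u)).ravel() for c in obs for u,x in obs[c]]),[.6,0,1.3-1.57+.0],loss="soft_l1")
q=q0.x; print(q,np.round(q0.fun,1))
# refine on pale wall tops, both cameras: mean brightness inside vs narrow band outside
ims={c:read_camera(c) for c in obs}
S=16
def cost(q):
    t=0
    for c in ["top"]:
        g=ims[c].astype(float)[:,:,2]  # blue: pale wood high, bench low
        for w in WALLS:
            def m(e):
                b=w.copy(); b[:,0]+=np.array([-e,e,e,-e]); b[:,1]+=np.array([-e,-e,e,e])
                a=np.zeros(g.shape,np.uint8); u=proj(P[c],j2w(q,b))
                big=np.zeros((g.shape[0]*4,g.shape[1]*4),np.uint8)
                cv2.fillPoly(big,[np.round(((u+.5)*4-.5)*16).astype(np.int32)],255,shift=4)
                return cv2.resize(big,(g.shape[1],g.shape[0]),interpolation=cv2.INTER_AREA)/255.
            i,o=m(0),m(8)-m(0); t-=(g*i).sum()/i.sum()-(g*o).sum()/o.sum()
    return t
from scipy.optimize import minimize
r=minimize(cost,q,method="Nelder-Mead",options=dict(initial_simplex=q+np.array([[0,0,0],[.008,0,0],[0,.008,0],[0,0,.03]]),xatol=1e-4,fatol=1e-3))
print(r.x,cost(q),r.fun); q=r.x
for n,u,z in [("board",(286.9,192.5),36),]: print(w2j(q,ray(P["top"],u,z/1000)))
print("keeper tip",w2j(q,ray(P["top"],(212.9,137.9),.057)), w2j(q,ray(P["scene"],(304.4,232.5),.057)))
for c,n,u,z in [("top","glue",(302.2,137.9),0),("top","tin",(262.2,136.3),0),("top","offcut",(343,178),.03),("top","tape",(186,148),.034)]: 
    w=ray(P[c],u,z); print(n,w.round(3),w2j(q,w).round())
json.dump(q.tolist(),open("q.json","w"))
overlay("top",ims["top"],q,-85,.2,5,"pics/ov1.png",(185,125,150,115))
E
```

```text
[ 0.51392047 -0.01104134 -0.25773747] [ 0.6  0.1 -0.8 -1.1 -3.1  1.4 -0.5 -0.4 -1.  -2.5  0.1 -1.8 -0.6  0.4
 -0.4  1.8]
[ 0.5117731  -0.01201183 -0.2592306 ] -113.22541951787304 -128.12869926620482
[[  -2.17263335 -107.33209848   36.        ]]
keeper tip [[104.67105415 156.49140657  57.        ]] [[ 88.5505876  150.96903542  57.        ]]
glue [ 0.67  -0.171  0.   ] [[ 194. -113.    0.]]
tin [ 0.677 -0.042  0.   ] [[167.  14.   0.]]
offcut [ 0.528 -0.291  0.03 ] [[  87. -265.   30.]]
tape [0.628 0.199 0.034] [[ 59. 234.  34.]]
```

View pics/ov1.png

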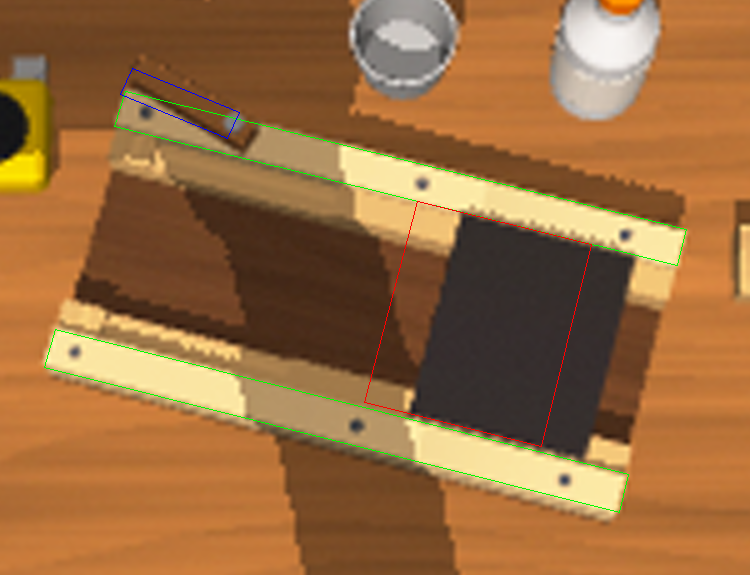

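The green wall outlines fit to about 1–2 mm. The board's trailing edge is about 28 mm short of the red guess, so its centre is at y ≈ -112. The keeper is near θ ≈ 0–0.1. Next I close the fingers, go in behind the board and push until contact.

```bash
cat >> h.py <<'E'
q=json.load(open("q.json")) if __import__("os").path.exists("q.json") else None
def quat(a):  # tool down, tool x at jig angle a
    t=a+q[2]; X=np.array([np.cos(t),np.sin(t),0]);Z=np.array([0,0,-1.]);return R.from_matrix(np.c_[X,np.cross(Z,X),Z]).as_quat()
def W(x,y,z): return j2w(q,[x,y,z])[0]
def force():  # in jig axes
    f=read_ft_force();c,s=np.cos(q[2]),np.sin(q[2]);return np.round([c*f[0]+s*f[1],-s*f[0]+c*f[1],f[2]],2)
def here(): return w2j(q,read_eef_pos())[0].round(1)
E
python3 - <<'E'
from h import *
move_gripper(0.0)
best=None
for a in (np.pi/2,-np.pi/2):
    j=inverse_kinematics(W(0,-215,250),quat(a)); print(a,None if j is None else np.round(j,2))
    if j is not None and abs(j[6])<2.85 and (best is None or abs(j[6])<abs(best[1])): best=(a,j[6])
a=best[0]; Q=quat(a); json.dump(a,open("a.json","w"))
move_ptp(W(0,-215,250),Q); print(here(),read_time_s(),force(),read_finger_gap())
movel(W(0,-215,70),Q,speed=.2); movel(W(0,-215,37),Q,speed=.08); f0=force(); print(here(),f0)
y=-215
while y<-160:
    y+=3; movel(W(0,y,37),speed=.05); f=force()-f0
    if abs(f[1])>.6: break
print("contact",y,here(),f,read_time_s())
im=read_camera("wrist");cv2.imwrite("pics/w1.png",im[:,:,::-1])
E
```

```text
1.5707963267948966 [-0.48  0.14  0.92  1.97 -0.13  1.09  0.24]
-1.5707963267948966 [-0.82  0.36  1.42  1.98 -0.39  1.14 -2.64]
[   0.4 -213.8  250. ] 5.7 [-0.33  0.47  0.64] -8.839379361479173e-05
[  -0.5 -215.2   36.5] [-0.05 -0.53  0.59]
contact -209 [ 1.000e-01 -2.086e+02  3.710e+01] [-0.48  1.   -0.62] 7.8167
```

View pics/w1.png

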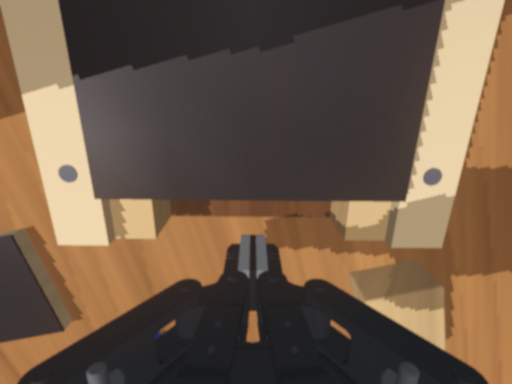

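The wrist view shows the fingers (253,250) centred between the rails, with the board's rear edge at row 200 still ahead of them. The "contact" was only force noise. I'll push by position and stop just short of the drop.

```bash
python3 - <<'E'
from h import *
for y in list(range(-190,-10,20))+[-5]:
    movel(W(0,y,37),speed=.06); print(here(),force())
print(read_time_s())
im=read_camera("wrist");im2=read_camera("top")
o=cv2.resize(im2[110:230,180:340],(512,384),interpolation=cv2.INTER_CUBIC)
cv2.imwrite("pics/w2.png",cv2.resize(np.hstack([im,o])[:,:,::-1],(800,300)))
E
```

```text
[   0.  -189.3   36.9] [ 0.44  0.21 -0.2 ]
[-1.000e-01 -1.691e+02  3.690e+01] [0.73 0.38 0.39]
[-1.000e-01 -1.488e+02  3.690e+01] [0.27 0.34 0.23]
[  -0.  -128.8   36.9] [-0.26  0.58  0.07]
[  -0.  -108.9   36.9] [-0.5   0.8  -0.11]
[ -0.  -88.8  37. ] [-0.4  -0.17 -0.51]
[ -0.  -68.8  36.9] [-0.62 -0.64 -0.83]
[ -0.  -48.8  36.9] [ 0.05 -0.43  0.06]
[ -0.  -28.8  36.9] [ 0.36 -0.58  1.  ]
[ 0.1 -4.2 37. ] [0.49 0.96 0.25]
12.7667
```

View pics/w2.png

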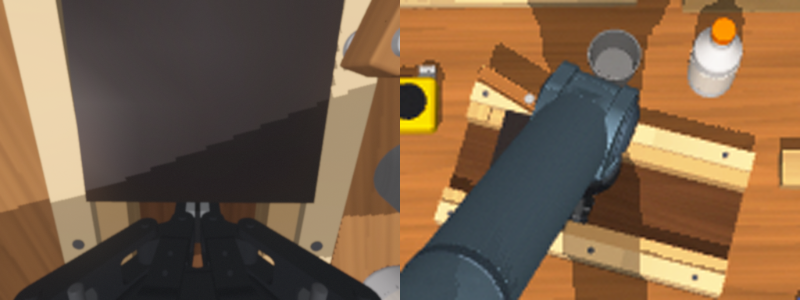

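The board is following and touches the fingertip, with its rear edge at wrist row ~200/300. The keeper is visible at the upper right. Now small steps through the drop, tracking the rear edge in the wrist camera.

```bash
python3 - <<'E'
from h import *
def edge():
    p=camera_params("wrist"); im=read_camera("wrist").astype(float); r=[]
    for c in (130,150,350,375):
        g=im[200:330,c-2:c+3].mean((1,2)); d=np.diff(cv2.GaussianBlur(g[:,None],(1,5),0)[:,0]); k=200+d.argmax()
        r.append((k,*[round(w2j(q,ray(p,(c,k+.5),z))[0][1],1) for z in (.051,.043)]))
    return r
print(edge())
for y in (0,4,7,9,11,13,15):
    movel(W(0,y,37),speed=.04); pause(.1); print(here(),force(),edge())
print(read_time_s())
im=read_camera("wrist");cv2.imwrite("pics/w3.png",im[:,:,::-1])
E
```

```text
[(np.int64(256), np.float64(9.9), np.float64(5.0)), (np.int64(256), np.float64(9.9), np.float64(5.0)), (np.int64(257), np.float64(9.3), np.float64(4.4)), (np.int64(257), np.float64(9.3), np.float64(4.4))]
[ 0.   0.2 37. ] [ 0.49 -0.13 -0.02] [(np.int64(260), np.float64(13.0), np.float64(8.0)), (np.int64(261), np.float64(12.5), np.float64(7.4)), (np.int64(262), np.float64(12.0), np.float64(6.8)), (np.int64(262), np.float64(12.0), np.float64(6.8))]
[ 0.   4.3 37. ] [ 0.14 -0.47  0.05] [(np.int64(260), np.float64(17.2), np.float64(12.1)), (np.int64(260), np.float64(17.2), np.float64(12.1)), (np.int64(262), np.float64(16.1), np.float64(10.9)), (np.int64(262), np.float64(16.1), np.float64(10.9))]
[-0.   7.2 37. ] [-0.46 -0.86 -0.76] [(np.int64(260), np.float64(20.1), np.float64(15.0)), (np.int64(260), np.float64(20.1), np.float64(15.0)), (np.int64(262), np.float64(19.0), np.float64(13.8)), (np.int64(262), np.float64(19.0), np.float64(13.8))]
[-0.1  9.  36.9] [ 0.74 -2.49  0.07] [(np.int64(260), np.float64(21.9), np.float64(16.8)), (np.int64(260), np.float64(21.9), np.float64(16.8)), (np.i
[... 158 characters left out ...]
float64(24.6), np.float64(19.5)), (np.int64(260), np.float64(24.1), np.float64(19.0)), (np.int64(262), np.float64(23.0), np.float64(17.8)), (np.int64(262), np.float64(23.0), np.float64(17.8))]
[ 0.1 13.1 37.1] [-1.   -0.29  0.07] [(np.int64(252), np.float64(30.0), np.float64(25.2)), (np.int64(253), np.float64(29.5), np.float64(24.7)), (np.int64(255), np.float64(28.4), np.float64(23.5)), (np.int64(255), np.float64(28.4), np.float64(23.5))]
[ 0.1 14.9 37. ] [-0.6  -1.28 -0.01] [(np.int64(252), np.float64(31.8), np.float64(27.1)), (np.int64(252), np.float64(31.8), np.float64(27.1)), (np.int64(255), np.float64(30.3), np.float64(25.3)), (np.int64(255), np.float64(30.2), np.float64(25.3))]
15.7417
```

View pics/w3.png

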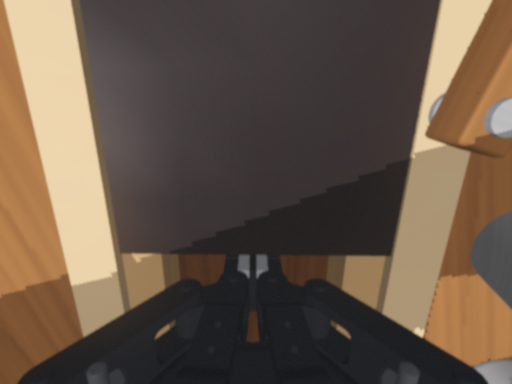

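The rear edge jumped from row 260 to 252 between TCP y = 11 and 13, which means the trailing end dropped about 8 mm. The rear edge is at y ≈ 26, so the centre is at ≈ 81. I'll back off, rise and check the seating and keeper from above.

```bash
python3 - <<'E'
from h import *
Q=quat(np.pi/2)
movel(W(0,-10,37),speed=.08); movel(W(0,-10,230),speed=.25); movel(W(40,-10,280),speed=.25)
print(here(),read_time_s())
pw=camera_params("wrist"); im=read_camera("wrist")
for n in ("keeper_tip","keeper_pivot"):
    for d in tip_of("wrist",n)[:2]: print(n,d["confidence"],w2j(q,ray(pw,d["at"],.057 if n[-1]=="p" else .046)).round(1))
for x in (47,20,-20,-47):pass
overlay("wrist",im,q,81,.03,1.5,"pics/w4.png",(0,0,512,384))
E
```

```text
[ 39.8 -10.4 278.8] 17.5833
keeper_tip 0.79 [[103.7 157.7  57. ]]
keeper_pivot 0.72 [[79.1 91.8 46. ]]
```

View pics/w4.png

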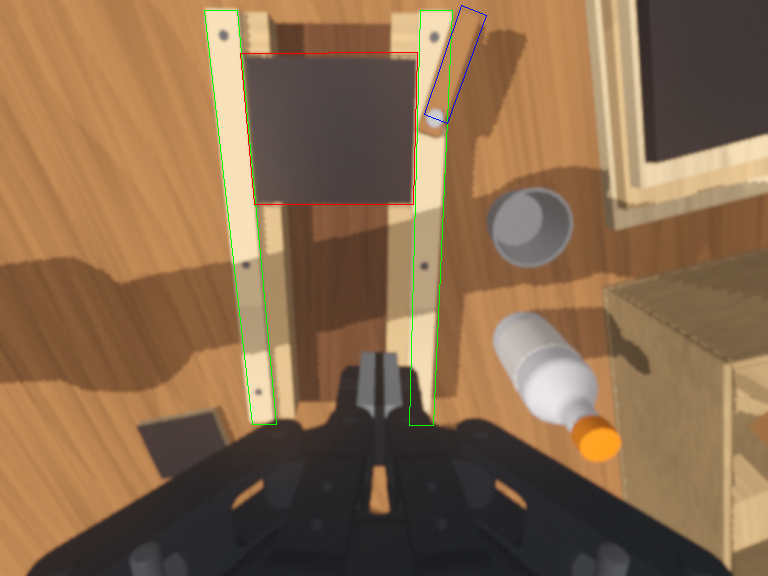

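The projected rectangles match. The board's image is slightly smaller than the red z = 51 outline, which agrees with a seated top at z = 43, and its edges are parallel to the jig. The keeper lies at θ ≈ 0.03 (blue), with its outer side clear. Next is the keeper push along an arc.

```bash
python3 - <<'E'
from h import *
r,Z=52,71
def pose(th,off):
    phi=np.pi/2-.35+th; d=np.array([np.cos(phi),np.sin(phi)]); n=np.array([d[1],-d[0]])
    x,y=np.array([79,90])+r*d+off*n; return x,y,quat(phi-np.pi/2)
x,y,Q=pose(0,38); 
print(np.round(inverse_kinematics(W(x,y,200),Q),2))
move_ptp(W(x,y,200),Q); movel(W(x,y,90),Q,speed=.2); movel(W(x,y,Z),Q,speed=.1)
print(here(),read_time_s()); f0=force()
for off in (28,21):
    x,y,Q=pose(0,off); movel(W(x,y,Z),Q,speed=.05); print(off,force()-f0)
for th in np.arange(.12,1.81,.12):
    x,y,Q=pose(th,20.5); movel(W(x,y,Z),Q,speed=.06); print(round(th,2),here(),force()-f0)
print(read_time_s())
im=read_camera("wrist");cv2.imwrite("pics/w5.png",im[:,:,::-1])
E
```

```text
[-0.92  0.76  1.13  1.61 -0.72  1.24 -1.83]
[132.  125.9  70.4] 20.3083
28 [ 0.8  -0.73 -0.63]
21 [-0.42 -0.11 -1.06]
0.12 [110.8 136.2  71.1] [-0.42  0.57  0.13]
0.24 [105.2 139.5  71.1] [0.08 0.06 0.14]
0.36 [ 99.  142.2  71.1] [ 0.44 -0.03  0.65]
0.48 [ 92.5 144.2  71. ] [ 0.85 -1.17 -0.16]
0.6 [ 85.9 145.4  71. ] [ 1.11 -0.64  0.41]
0.72 [ 79.2 145.8  71. ] [-0.02 -0.52 -0.51]
0.84 [ 72.5 145.4  71. ] [ 0.86 -0.25 -1.11]
0.96 [ 65.9 144.3  70.9] [ 0.85  0.6  -1.12]
1.08 [ 59.5 142.3  70.9] [ 0.01  0.21 -0.72]
1.2 [ 53.3 139.6  70.9] [-0.89 -0.69  0.57]
1.32 [ 47.6 136.2  71. ] [-0.33 -1.21 -0.58]
1.44 [ 42.3 132.1  71. ] [-0.01 -0.45 -0.01]
1.56 [ 37.6 127.4  71. ] [ 0.35 -0.12 -0.72]
1.68 [ 33.3 122.2  70.9] [-0.22 -0.43  0.19]
1.8 [ 29.8 116.5  71. ] [ 0.41 -0.09 -0.16]
24.95
```

View pics/w5.png

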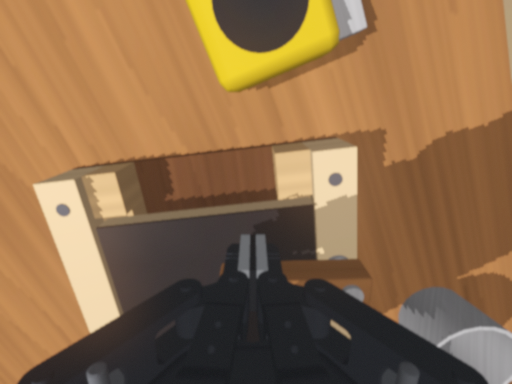

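The bar now lies across the board against the fingertip (row ~270) and is nearly square. I'll finish to the stop in small steps, limited by force, then retreat and check.

```bash
python3 - <<'E'
from h import *
r,Z=52,71
def pose(th,off):
    phi=np.pi/2-.35+th; d=np.array([np.cos(phi),np.sin(phi)]); n=np.array([d[1],-d[0]])
    x,y=np.array([79,90])+r*d+off*n; return x,y,quat(phi-np.pi/2)
pause(.2); f0=force()
seq=[(1.84,20.5),(1.88,20.5),(1.92,20.5)]+[(1.92,20.5-.7*k) for k in range(1,7)]
for th,off in seq:
    x,y,Q=pose(th,off); movel(W(x,y,Z),Q,speed=.03); pause(.15)
    F=np.mean([force() if not pause(.03) else 0 for _ in range(4)],0)
    print(th,round(off,1),here(),F.round(2))
    if F[1]>6: break
x,y,Q=pose(1.92,45); movel(W(x,y,Z),Q,speed=.1); movel(W(x,y,200),Q,speed=.25); movel(W(20,-20,290),Q,speed=.25)
print(here(),read_time_s())
pw=camera_params("wrist"); im=read_camera("wrist")
for n in ("keeper_tip","keeper_pivot"):
    for d in tip_of("wrist",n)[:2]: print(n,d["confidence"],w2j(q,ray(pw,d["at"],.057 if n[-1]=="p" else .046)).round(1))
overlay("wrist",im,q,81,1.92,1.5,"pics/w6.png",(0,0,512,384))
E
```

```text
1.84 20.5 [ 28.8 114.8  71. ] [ 0.14  0.26 -0.45]
1.88 20.5 [ 27.9 112.6  71. ] [-0.34  0.78 -0.48]
1.92 20.5 [ 27.2 111.6  71.1] [ 1.01  4.35 -1.35]
1.92 19.8 [ 27.2 111.5  71.2] [ 0.93  5.77 -1.36]
1.92 19.1 [ 27.2 111.5  71.2] [ 0.8   6.15 -2.22]
[ 19.1 -18.1 288.6] 29.8083
keeper_tip 0.61 [[ 8.7 89.5 57. ]]
keeper_tip 0.59 [[78.  85.1 57. ]]
keeper_pivot 0.76 [[77.5 90.6 46. ]]
```

View pics/w6.png

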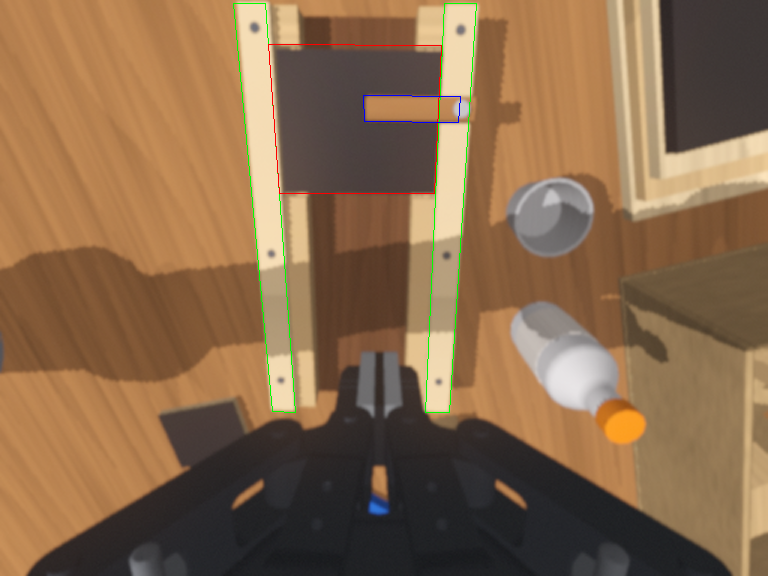

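The bar fills the blue θ = 1.92 outline across the seated board, the tin and glue haven't moved, and the arm is clear.

```bash
python3 -c "
from bench import *
print(read_time_s(),read_ft_force().round(2) if hasattr(read_ft_force(),'round') else read_ft_force()); sign_off()"
```

```text
29.9583 [ 0.54 -0.14  0.74]
the job is handed in; nothing more can be done
```

The board is seated in the notch and the turn-button is square across it. I handed the job in at about 30 s of the 54 s allowed.

- **Board:** I pushed it from behind, between the ledges, with closed fingers, until its trailing end dropped. The wrist camera showed the rear edge jump by about 8 px, which fits an 8 mm drop. Its centre measures y ≈ 81 mm, within the 79 ± 4 mm allowed. Force readings stayed within about 2.5 N during the push.
- **Turn-button:** I pushed it round only after the board had dropped. It stopped against a firm resistance of about 6 N. In the final wrist picture the bar matches the projected outline for 1.92 rad, and the detected tip is at jig (8.7, 89.5) against (7, 90) expected.
- **Surroundings:** The glue and tin look untouched in the final picture. The tape was clear when last in view, just before the final push. I did not check the offcut, square and driver again, but the fingers never went near them. The arm ended about 0.29 m up, and the force reading there was only noise.

**Readings that disagreed:**
- An early "contact" before the board push was only force noise of about ±1 N, so I pushed by position instead.
- At the start, the scene camera put the turn-button at about 0.2 rad, while the top and wrist views gave about 0 to 0.03. I used the latter.
- In the last check, a second, less confident tip detection landed on the pivot. I discarded it.

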